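Extend the drawer's magnetic pick-up tool to its second stop and hold it ready

ROBOT

A 7-joint arm with a two-finger parallel gripper is mounted at the origin on the work surface. World frame = base frame: x ahead of the robot, y to its left, z up, the work surface at z = 0. Lengths are in mm, angles in rad, forces in N, time in s.
With the tool pointing down it reaches from about 400 to 900 mm from the base axis. Payload 5.6 kg.
Tool frame: the origin (TCP) lies midway between the tips of the shut fingers; the grasp point (between the pads) lies 19 mm behind it; z points along the fingers, y is the line along which they close (so a half turn about z gives the same grasp; the last joint's range is limited). The gripper opens to 92 mm and grips with 3 to 60 N. Pads are 20 mm wide; open, the fingers measure 128 mm over their backs; the gripper's body (75 mm by 189 mm) begins 69 mm behind the grasp point.
Start: joints at [1.178, 0.468, -0.012, 1.603, 0.006, 1.071, -0.056], TCP at [222.721, -610.659, 214.592] pointing down, gripper open.
Joint ranges: [-2.53, 2.53], [-0.31, 2.02], [-1.57, 1.55], [0.28, 2.44], [-1.29, 4.43], [0.15, 1.84], [-2.92, 2.92]. Speed limits (rad/s): [2.57, 2.57, 3.14, 3.14, 3.14, 3.14, 3.14].

INTERFACE

Orientations are given as a rotation vector (axis times angle).
In Python, from cell import robot, grip, kin, viewer gives the robot as it stands. Calls block until the motion is done:
- robot.movep(position, orientation): joint-space move of the TCP to a pose.
- robot.servo_line(position, feed=150, rotation=None): straight line of the TCP; rotation=None keeps the orientation; feed is the mean speed in mm/s.
- robot.goto_joints(angles): joint-space move.
- grip(opening, newtons=None): opening from 0.0 (shut) to 1.0 (fully open); newtons is the grip in N (None keeps the last); returns when the fingers have stopped.
- robot.hold(seconds).
- kin.ik(position, orientation): joint angles nearest the present ones, or None.
- robot.observe(): the state.
- viewer.read_camera(name): name is "side" or "top"; returns the picture (384x512x3 uint8, red, green, blue); there is no depth.
- viewer.camera_info(name): a dict with "camera_matrix" (3x3 intrinsics, pixels), "R" (3x3) and "t" (3): a world point X has camera coordinates R X + t. Camera axes: x right, y down, z forward; pixel columns grow to the right and rows downward; lengths in mm; the calibration is good to about 2 mm. A picture is of the moment at which its call begins. camera_info takes no time and is no camera call.
A pose or a line that the arm cannot do raises robot.IKError and nothing moves.
- robot.job_done(): hands the job in; it is judged then, once.
Trained networks look in the newest picture that a camera, given by its name, has taken for a name from the list of things; names that differ only in an ending like _2 or _b are one class to them, and where a whole thing is asked for, a point or a joint stands for the part that bears it (a point fixed in the world has none). Each returns a list of dicts, best first, with "confidence" (0 to 1); they miss things now and then, are a little off and sometimes report something else, mostly with a low value. They report only what shows in the picture. A call takes as long as a camera call. They do not tell look-alikes from the thing itself.
- viewer.silhouettes(name, camera): "mask" (384x512 bool, what is visible of it).
- viewer.pinpoint(name, camera): "at" ([x, y, z] in mm, in the coordinates of the camera as it stood for that picture, good to about 4 mm: a listed point, or the origin of a listed thing).
The state is a dict: "t": time; "joints": joint angles; "joint_velocities": joint speeds; "joint_torque": joint torques, N m; "tcp_pos": TCP position; "tcp_rot": TCP orientation; "contact_force": force on the tool from outside, world axes, zero at the start; "wrist_torque": the same for the moment, N m; "grip_width": opening from 0.0 (shut) to 1.0 (fully open); "grip_force": force on a finger pad.
Only numpy, scipy, OpenCV 4.12 (cv2) and the standard library are available. Lean on these libraries where they do the work, as an engineer would, in place of code of your own. Each camera call takes 0.05 s, during which the arm holds its last target. There are 200 camera calls.

TASK

In the half-open drawer lies a telescoping magnetic pick-up tool, its round head caught behind the notched divider. Squeeze its release button in and draw the handle back along the drawer, so that the shaft comes out past the first stop to the second, let the button spring out again so that it locks there, then lift the extended tool a hand's breadth clear above the drawer, head and handle alike, and finish still holding it up in the gripper. Leave everything else where it is.

Things in the scene. Friction and masses are not known exactly. Their poses are not given: they have to be found in the camera images.
- pickup_grip (a point): Centre of the handle of the telescoping magnetic pick-up tool: a black rubber-covered bar, 150 mm long, 26 mm wide, 28 mm high, lying flat on the drawer floor in the front row (this point 14 mm above that floor, 24 mm above the desk). x axis along the tool towards its head, z up. Handle about 160 g, shaft and head 60 g.
- pickup_button_at (a point): Point on the tool's axis level with the release button, 48 mm from the handle's centre towards the head. The button, a metal pad 18 mm long, 14 mm high, stands 4.5 mm proud at mid-height of the handle's -y side (away from the robot): 30.5 mm across there. Pinching the handle across it presses it flush. Behind it the handle is plain for 114 mm and can be held without touching the button.
- pickup_button (a joint): Release button: 0 sprung out, 0.0045 m pressed flush (4 N to start, 8.5 N fully in). Pressed more than 0.003 m it frees the shaft; let go at a stop (within 1.5 mm) it springs out and locks the shaft; let go between stops it stays in until the next stop.
- pickup_shaft (a joint): How far the steel shaft is drawn out of the handle: 0 pushed in (locked at the start), 0.050 m first stop, 0.100 m second stop, which is also the end of its travel (0.1005). Sliding friction 1.5 N.
- pickup_head (a point): Centre of the tool's head, a round steel magnet 26 mm across and 24 mm long at the end of a 12 mm round shaft, on the tool's axis, 132 mm ahead of the handle's centre when pushed in, 232 mm at the second stop. It lies in the small compartment beyond the notched divider.
- drawer_notch (a point): Middle of the notch in the fixed divider, on the line of the tool's axis, 14 mm above the drawer floor. Notch 15 mm wide, open at the top; divider 5 mm thick, top 45 mm above the desk. The shaft lies in the notch, the wider head beyond it, 5 to 25 mm off. Draw the handle back along the tool's -x and the head comes up against the divider; there is room for the whole pull. Axes: the drawer's.
- desk: Teak radio shelf, 90 mm high, 640 wide, drawer half open to the robot, all fixed. Origin: desk level under the middle of the drawer front; x into the drawer, y along it. Floor 10 mm up, front 60 high, sides 55. Front row: x 16 to 146 mm, y -195 to 195, notched divider at y = 120 (head's side). Long divider at x = 146, 45 high; four back compartments; shelf board from x = 262.
- multimeter: Blue digital multimeter, 145 x 74 x 32 mm, in a back compartment; bystander.
- solder_pump: Steel desoldering pump, 20 mm thick, about 195 mm long, in a back compartment; bystander.
- hex_keys: Chrome hex keys in a black holder, 70 x 28 x 25 mm, in a back compartment; bystander.
- coil_form: Brown bakelite plug-in coil form, 34 mm across, 47 mm high, standing pins up in a back compartment; bystander.
- mug: White mug, 80 mm across, 92 mm high, on the desk to the robot's right; bystander.
- handheld_radio: Black handheld radio, 34 x 56 mm, 112 mm high and 85 mm more of antenna, standing on the desk to the robot's left; bystander.
- morse_paddle: Morse paddle on a 74 mm square steel base, 34 mm high, on the desk to the left of the drawer; bystander.
Things that resemble listed ones, but are neither listed nor needed, are in the scene too. What is shaped like the part that bears pickup_grip but blue or green is not meant.

How it is judged (in metres and radians):
On the way, in this order (a step that is already met when the one before it is completed fails the run):
1. the release button is pressed in while the shaft is still pushed home (value of joint pickup_button above 0.003 m and value of joint pickup_shaft below 0.01 m), for 0.05 s.
2. the shaft is drawn out to the second stop (value of joint pickup_shaft above 0.097 m), for 0.1 s.
At the end, for the whole second after the job is handed in: Shaft at the second stop (out more than 97 mm) and locked: button sprung out to within 1.5 mm. Handle and head centres both more than 110 mm above the desk (55 mm above the drawer's sides); the tool is still and held by the gripper alone, not touching shelf or drawer (value of joint pickup_shaft above 0.097 m and value of joint pickup_button below 0.0015 m and height (world z) of each of pickup_grip, pickup_head above 0.11 m and contact force between the fingers and pickup above 2 N and contact force between pickup and desk below 0.1 N and linear speed of pickup below 0.03 m/s); the arm keeps its last pose, push and grip.
It fails at once if one of the other things in the drawer (multimeter, desoldering pump, hex keys, coil form) is shifted by more than 20 mm (distance of any of multimeter, solder_pump, hex_keys, coil_form from where it was at the start of the episode above 0.02 m).
It fails at once if the mug, the handheld radio or the Morse paddle is shifted by more than 20 mm (distance of any of mug, handheld_radio, morse_paddle from where it was at the start of the episode above 0.02 m).
It also fails if it takes over 42 s, if anything falls off the work surface, if the arm or the gripper's body presses on something with over 40 N, if the wrist force passes 120 N, or if a joint passes its speed limit or range.

## Working session

There is one attempt and no reset: what is moved stays moved. The work goes in short steps, each a Python script; the robot and the scene stay as the last script left them, time stands still between calls to the robot, and variables do not carry over. Pictures are saved under pics/ and viewed, at most 10 in all, crops included, and the job is handed in when it is done.

```bash
mkdir -p pics; ls; python3 - <<'E'
from cell import robot, grip, kin, viewer
import cv2, numpy as np
for c in ("top","side"):
    im=viewer.read_camera(c); cv2.imwrite(f"pics/{c}0.png",im[:,:,::-1])
    i=viewer.camera_info(c); R=np.array(i["R"]);t=np.array(i["t"])
    print(c,"cam at",(-R.T@t).round(), "f",i["camera_matrix"][0][0])
    for n in ("pickup_grip","pickup_button_at","pickup_head","drawer_notch","desk"):
        for d in viewer.pinpoint(n,c)[:4]:
            print(c,n,round(d["confidence"],2),(R.T@(np.array(d["at"])-t)).round(1))
o=robot.observe(); print(o["t"],o["tcp_rot"],o["grip_width"])
E
```

```text
pics
top cam at [ 198.    0. 1440.] f 464.7599146597671
top pickup_grip 0.82 [495.8 -52.4  27. ]
top pickup_grip 0.78 [ 291.8 -287.9   14.6]
top pickup_grip 0.62 [ 578.8 -427.8   12.8]
top pickup_grip 0.58 [597.3 392.3  13.3]
top pickup_button_at 0.95 [590.2 346.7  15.3]
top pickup_button_at 0.92 [ 238.9 -278.5   13.5]
top pickup_button_at 0.87 [497.2  -6.7  21.9]
top pickup_button_at 0.8 [ 542.1 -448.7   13.5]
top pickup_head 0.58 [ 468.  -489.6   11.4]
top pickup_head 0.54 [574.9 261.3  14.8]
top pickup_head 0.51 [ 162.3 -256.    13.2]
top drawer_notch 0.69 [495.9  35.6  26. ]
top drawer_notch 0.41 [416.7 -80.4   2. ]
top desk 0.97 [421.  -77.8   4.1]
top desk 0.6 [ 357.2 -525.4   -1. ]
side cam at [ 217. -799.  776.] f 347.78124494345417
side pickup_grip 0.97 [497.6 -56.1  21. ]
side pickup_grip 0.8 [ 579.7 -425.1   12.1]
side pickup_grip 0.72 [595.5 390.5  12.5]
side pickup_button_at 0.78 [500.6 -11.5  24. ]
side pickup_button_at 0.73 [ 536.1 -451.3   11.2]
side pickup_button_at 0.51 [584.4 343.   12. ]
side pickup_head 0.58 [ 462.8 -484.9   15.5]
side pickup_head 0.54 [ 624.1 -126.     7.2]
side pickup_head 0.51 [566.6 263.4  13.8]
side pickup_head 0.48 [494.7  77.6  21.2]
side drawer_notch 0.57 [503.1  44.8  21.9]
side drawer_notch 0.34 [ 630.  -228.4   12.7]
side desk 0.8 [423.2 -81.5   1. ]
0.6 [ 3.09367588e+00  5.46484026e-01 -1.84571912e-05] 1.0030319199767137
```

```bash
python3 - <<'E'
import cv2,numpy as np
from cell import viewer
a=cv2.imread("pics/top0.png")
i=viewer.camera_info("top");R=np.array(i["R"]);t=np.array(i["t"]);K=np.array(i["camera_matrix"])
for X in ([497,-54,24],[498,-9,24],[495,78,24],[498,40,24]):
    p=K@(R@np.array(X)+t);print(X,(p[:2]/p[2]).round(1))
p=K@(R@np.array([500,-50,24])+t);u,v=(p[:2]/p[2]).astype(int)
x0,y0=max(0,u-80),max(0,v-60); print("crop",x0,y0)
cv2.imwrite("pics/crop.png",cv2.resize(a[y0:y0+120,x0:x0+160],None,fx=5,fy=5,interpolation=cv2.INTER_CUBIC))
E
```

```text
[497, -54, 24] [269.5 185.8]
[498, -9, 24] [255.  185.3]
[495, 78, 24] [227.1 185.9]
[498, 40, 24] [239.3 185.1]
crop 188 124
```

View pics/top0.png

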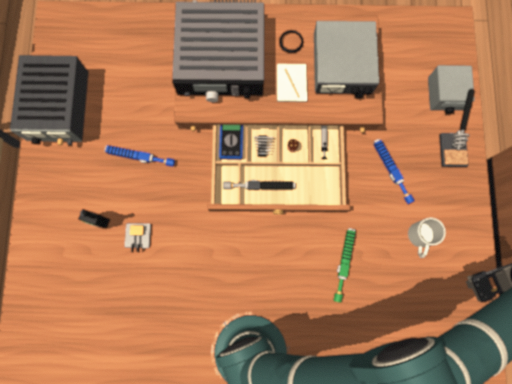

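View pics/side0.png

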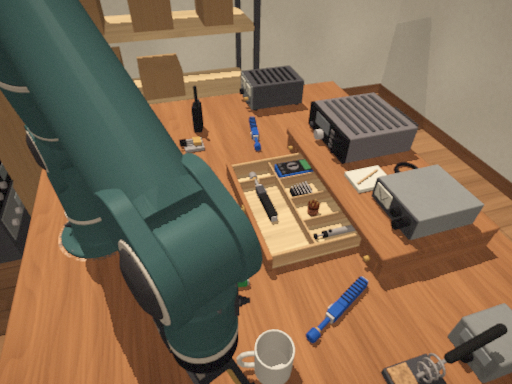

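View pics/crop.png

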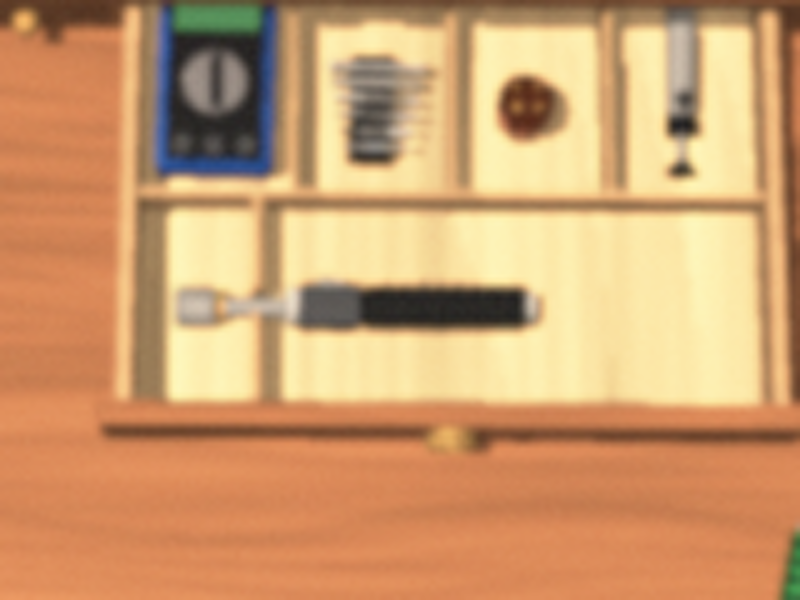

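The top and side views show the black tool along world y, with its head towards +y (top px 227,185) and its handle centred at about px 270,185. That puts the grip at ≈(498,-56), the button at y≈-8 and the head at y≈78. The divider at y≈40 agrees with the desk origin (422,-79). The blue and green look-alikes lie outside the drawer.

```bash
python3 - <<'E'
from cell import robot, grip, kin, viewer
import numpy as np
s=np.pi/np.sqrt(2)
best=None
for r in ([s,s,0],[s,-s,0]):
    q=kin.ik([498,-8,120],r); print(r, None if q is None else np.round(q,2))
    q2=kin.ik([498,-130,180],r); print(None if q2 is None else np.round(q2,2))
    if q is not None and (best is None or abs(q[6])<best[0]): best=(abs(q[6]),r)
r=best[1]
robot.movep([498,-8,220],r)
grip(0.56,20)
robot.servo_line([498,-8,70],feed=150)
robot.servo_line([498,-8,14],feed=60)
o=robot.observe();print(o["t"],np.round(o["tcp_pos"],1),np.round(o["contact_force"],1),o["grip_width"],r)
grip(0.0,22)
robot.hold(0.2)
o=robot.observe();print(o["t"],np.round(o["tcp_pos"],1),np.round(o["contact_force"],1),o["grip_width"]*92,o["grip_force"])
E
```

```text
[np.float64(2.221441469079183), np.float64(2.221441469079183), 0] [ 0.45  0.42 -0.6   2.02  0.33  0.8  -0.35]
[ 0.64  0.34 -0.54  1.94  0.22  0.92 -0.01]
[np.float64(2.221441469079183), np.float64(-2.221441469079183), 0] [-1.01  0.77  1.35  2.1  -0.89  1.05 -2.34]
[-0.79  0.64  1.36  2.02 -0.71  1.09 -2.25]
5.925 [498.3  -7.9  14.3] [ 0.9 -0.2 -0.5] 0.5594459619502878 [np.float64(2.221441469079183), np.float64(2.221441469079183), 0]
6.625 [497.6  -8.1  14.4] [-1.6 -0.1  5. ] 25.582120756764326 21.98129251599312
```

```bash
python3 - <<'E'
from cell import robot, grip, viewer
import numpy as np
x,y0,z=498,-8,14.4
for d in list(range(5,105,10))+list(range(105,135,3)):
    robot.servo_line([x,y0-d,z],feed=60)
    o=robot.observe(); f=o["contact_force"]
    print(d,round(o["t"],2),np.round(o["tcp_pos"],1),np.round(f,1),round(o["grip_width"]*92,1))
    if abs(f[1])>9: break
E
```

```text
5 6.88 [497.7 -13.9  14.3] [-0.5 -1.6  0.8] 25.6
15 7.19 [498.2 -24.1  14.4] [ 0.1 -2.  -0.2] 26.0
25 7.51 [498.  -33.8  14.4] [ 0.8 -0.6  0.1] 25.9
35 7.83 [498.  -43.9  14.4] [ 0.2 -1.5 -0. ] 25.8
45 8.14 [497.9 -54.1  14.4] [ 0.7 -0.6 -1.6] 25.8
55 8.46 [497.9 -64.1  14.4] [-0.1 -1.2 -0.5] 25.5
65 8.78 [497.9 -74.   14.4] [ 0.8 -1.2 -0. ] 25.9
75 9.09 [497.9 -84.   14.4] [ 0.2 -1.1 -1.6] 25.9
85 9.41 [497.9 -94.   14.4] [ 0.5 -2.2 -0.9] 26.0
95 9.72 [ 497.9 -104.    14.4] [ 0.3 -1.  -1.1] 26.2
105 10.04 [ 497.9 -114.    14.4] [ 0.3 -0.9 -0.4] 25.9
108 10.29 [ 497.9 -116.2   14.4] [ 0.1  0.7 -1. ] 25.6
111 10.54 [ 498.  -119.    14.4] [ 0.8  0.8 -1. ] 26.0
114 10.79 [ 498.  -122.3   14.4] [ 0.7  0.9 -1.1] 26.5
117 11.04 [ 498.  -125.4   14.4] [-0.2  0.3 -1.9] 25.9
120 11.29 [ 498.  -128.5   14.4] [ 0.5  1.1 -1.9] 25.7
123 11.54 [ 498.  -131.4   14.4] [ 1.2  0.6 -1.2] 26.1
126 11.79 [ 498.  -132.2   14.4] [-0.7  5.4 -0.5] 25.8
129 12.04 [ 498.2 -132.4   14.4] [-0.4 12.2  0.8] 25.6
```

```bash
python3 - <<'E'
from cell import robot, grip, viewer
import numpy as np, cv2
robot.servo_line([498,-133.5,14.4],feed=60)
print(np.round(robot.observe()["contact_force"],1))
grip(0.5); robot.hold(0.2)
o=robot.observe();print(o["t"],np.round(o["tcp_pos"],1),np.round(o["contact_force"],1))
for c in ("top","side"):
    im=viewer.read_camera(c); i=viewer.camera_info(c);R=np.array(i["R"]);t=np.array(i["t"]);K=np.array(i["camera_matrix"])
    for n in ("pickup_grip","pickup_button_at","pickup_head"):
        for d in viewer.pinpoint(n,c)[:5]:
            X=R.T@(np.array(d["at"])-t)
            if abs(X[0]-498)<30: print(c,n,round(d["confidence"],2),X.round(1))
    p=K@(R@np.array([498,-80,24])+t);u,v=(p[:2]/p[2]).astype(int);x0,y0=max(0,u-80),max(0,v-60)
    cv2.imwrite(f"pics/{c}1.png",cv2.resize(im[y0:y0+120,x0:x0+160,::-1],None,fx=5,fy=5,interpolation=cv2.INTER_CUBIC));print(c,x0,y0)
E
```

```text
[-0.   6.2 -0.3]
12.975 [ 498.  -133.7   14.4] [-0.7  0.7 -0.2]
top pickup_button_at 0.74 [ 494.1 -130.9   23.3]
top pickup_head 0.63 [498.8  57.9  25.4]
top 197 125
side pickup_grip 0.65 [ 493.9 -176.9   24.3]
side pickup_button_at 0.88 [ 497.6 -132.6   23.8]
side pickup_head 0.54 [495.3  55.6  22.2]
side 188 147
```

View pics/top1.png

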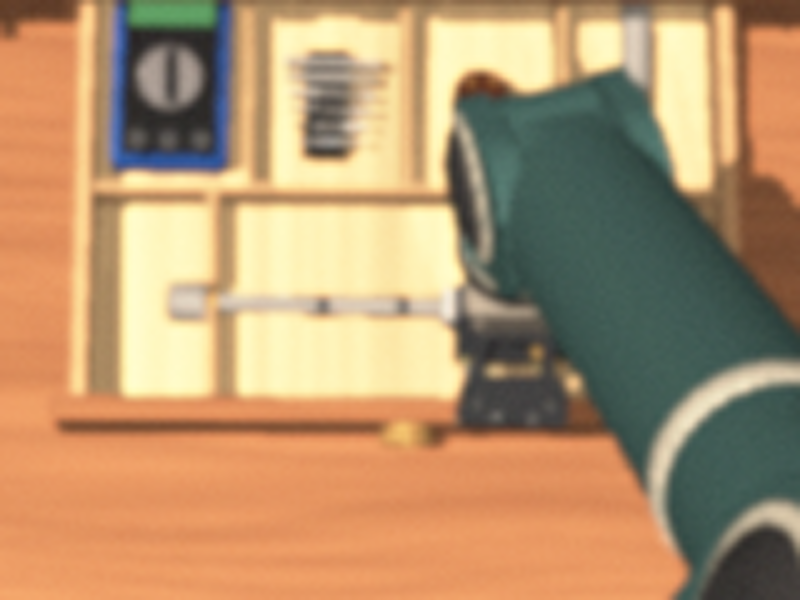

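View pics/side1.png

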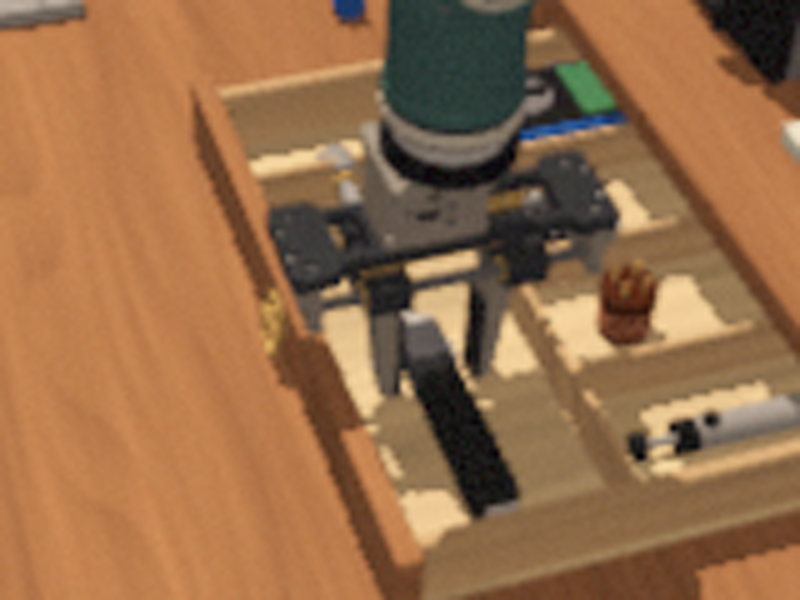

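The shaft is out: two stop marks show along it, the head (crop px 188,300 → y≈56) is against the divider, and the head-to-button distance is about 187 mm against an expected 184. That puts the handle centre at about -176.5. I'll regrip behind the button at y≈-154.

```bash
python3 - <<'E'
from cell import robot, grip, viewer
import numpy as np, cv2
def show(m):
    o=robot.observe();print(m,round(o["t"],2),np.round(o["tcp_pos"],1),np.round(o["contact_force"],1),round(o["grip_width"]*92,1),round(o["grip_force"],1))
robot.servo_line([498,-154.5,13],feed=80); show("back")
grip(0.0,45); robot.hold(0.2); show("grip")
robot.servo_line([498,-151.5,14],feed=30); show("fwd")
robot.servo_line([498,-151.5,50],feed=50); show("up1")
robot.servo_line([498,-151.5,170],feed=80); robot.hold(0.5); show("up2")
for c in ("top","side"):
    im=viewer.read_camera(c); i=viewer.camera_info(c);R=np.array(i["R"]);t=np.array(i["t"]);K=np.array(i["camera_matrix"])
    for n in ("pickup_grip","pickup_button_at","pickup_head"):
        for d in viewer.pinpoint(n,c)[:5]:
            X=R.T@(np.array(d["at"])-t)
            if X[2]>50: print(c,n,round(d["confidence"],2),X.round(1))
    cv2.imwrite(f"pics/{c}2.png",im[:,:,::-1])
a=cv2.imread("pics/side2.png")[100:280,180:420]; cv2.imwrite("pics/side2c.png",cv2.resize(a,None,fx=3.3,fy=3.3))
E
```

```text
back 13.79 [ 497.8 -155.4   12.9] [-0.6  0.2 -0.3] 46.0 0.0
grip 14.43 [ 497.7 -154.2   13. ] [-1.3  0.4  1.4] 25.9 45.0
fwd 14.68 [ 498.2 -151.3   13.9] [ 0.1  0.4 -2.2] 25.7 45.0
up1 15.55 [ 497.8 -151.6   49.9] [ 0.1  0.3 -2.9] 25.8 45.0
up2 17.7 [ 498.  -151.5  170. ] [ 0.2  0.6 -2.1] 25.8 45.0
top pickup_button_at 0.62 [ 496.6 -126.2  179.7]
top pickup_head 0.65 [500.   57.6 183.7]
side pickup_grip 0.7 [ 495.9 -176.4  177.4]
side pickup_button_at 0.68 [ 501.2 -130.2  179. ]
side pickup_head 0.59 [497.   56.8 177.6]
```

View pics/side2c.png

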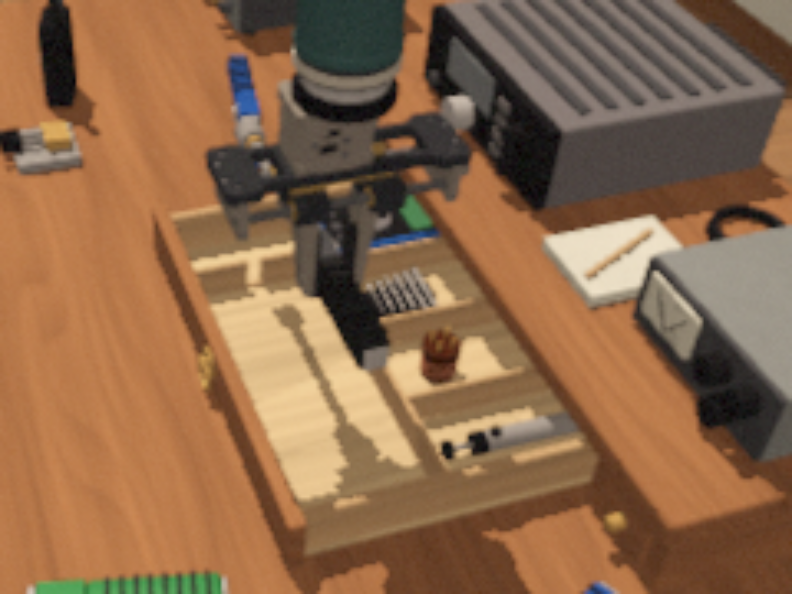

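The tool hangs level in the gripper (side crop px 350,310), clear of the drawer with its extended shadow below. Handle and head are both at z≈180 and the bystanders haven't moved. Handing in.

```bash
python3 -c "
from cell import robot
print(robot.job_done())"
```

```text
the job is handed in; nothing more can be done
None
```

I drew the tool out to its second stop, released the button to lock it, lifted it level with handle and head about 180 mm above the desk, and handed in still holding it. The hand-in returned no verdict, and I judged the lock from the geometry and forces, without seeing the button itself.

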